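Open the reagent drawer by its concealed catch

TASK

Open the reagent drawer of the grey bench cabinet: it has no handle and is held shut by a concealed catch. Feel with the fingertips along the floor of the finger channel behind the top of the drawer front until the sprung cover gives way into its recess, press the catch beneath it so that the drawer springs ajar, then draw the drawer fully open to its stop. Leave all bottles, cans and boxes standing where they are.

Things in the scene. Friction and masses are not known exactly. Their poses are not given: they have to be found in the camera images.
- channel (a point): Finger channel in the front top edge of the cabinet: a slot open at the top, between cabinet top and drawer front, 250 mm long, 38 mm wide, 30 mm deep, with a dark, rigid floor. The point: mid-length, mid-width, on that floor, 140 mm above the table. Axes: x level, straight into the cabinet (away from the drawer front); y along the channel; z up.
- catch (a joint): How far the hidden catch is pressed, m: 0 at rest, 0.007 at its stop; it frees the drawer at about 0.005 and springs back. It lies under a sprung cover: a 64 mm long piece of the channel floor, flush and looking alike, its middle up to 65 mm either side of the point channel. A tip wholly on the cover sinks 8 mm at 1 to 1.5 N, then meets the catch, which takes 5 to 8 N in all.
- drawer_front (a point): Middle of the top edge of the drawer front, at half its thickness: a light grey panel 460 mm wide, 150 mm high, 16 mm thick, with an aluminium strip on its top edge, 168 mm above the table. It is the near wall of the channel, rises 28 mm above the channel floor and moves with the drawer. Axes as the channel's: the drawer opens along -x.
- drawer (a joint): How far the drawer is out, m: 0 shut, 0.12 at its stop. The catch holds it when shut (1 mm of play). Once the catch is pressed, a spring throws it out by about 0.04; from there it slides with 1.5 N of friction and stays where it is left.
- cabinet_top (a point): Grey steel bench cabinet, fixed to the table, 460 mm wide; its level top is 170 mm above the table and reaches 250 mm back from the channel. The point: on the top, mid-width, 100 mm behind the middle of the channel. Low things stand on the top, no nearer than 75 mm behind the channel's middle line. Same axes as the channel.
- jerrycan_center (a point): Translucent plastic jerry can with a handle and a black cap, 110 x 70 mm, 170 mm high, standing on the table at the left; the point is inside it, 80 mm above its foot. Leave it alone.
- amber_center (a point): Amber glass bottle with a black cap, 72 mm in diameter, 190 mm high, standing on the table at the right; the point is at half its height. Leave it alone.
- orange_center (a point): Orange jar with a yellow cap, 64 mm in diameter, 110 mm high, standing on the table at the left; the point is at half its height. Leave it alone.
- greyb_center (a point): Dark grey bottle with a black cap, 56 mm in diameter, 130 mm high, standing on the table at the right; the point is at half its height. Leave it alone.
- rack_center (a point): White rack of red-capped tubes, 88 x 140 mm, 75 mm high, on the cabinet top; the point is at its centre. Leave it alone.
- carton_center (a point): Green carton, 70 x 100 mm, 45 mm high, on the cabinet top; the point is at its centre. Leave it alone.
- vial_center (a point): Small white jar with a red cap, 40 mm in diameter, 60 mm high, on the cabinet top; the point is at its centre. Leave it alone.

How it is judged:
By the outcome, as a careful person would: the job done as asked, in the order asked, and still so for the second after the job is handed in, with the robot touching nothing.
It also fails if it takes over 51 s, if anything falls off the work surface, if the arm or the gripper's body presses on something with over 40 N, if the wrist force passes 120 N, or if a joint passes its speed limit or range.

ROBOT

A 6-joint arm with a two-finger parallel gripper is mounted at the origin on the work surface. World frame = base frame: x ahead of the robot, y to its left, z up, the work surface at z = 0. Lengths are in m, angles in rad, forces in N, time in s.
With the tool pointing down it reaches from about 0.425 to 0.95 m from the base axis. Payload 3.5 kg.
Tool frame: the origin (TCP) lies on the centre line of the jaws, within the pads' length; the fingertips stand 17 mm ahead of it and the grasp point (between the pads) lies 2 mm behind it; z points along the fingers, y is the line along which they close (so a half turn about z gives the same grasp; the last joint's range is limited). The gripper opens to 85 mm and grips with 20 to 120 N. Pads are 22 mm wide; open, the fingers measure 114 mm over their backs; the gripper's body (76 mm by 85 mm) begins 54 mm behind the grasp point. The pads swing forward as they close: fully open they stand 13 mm farther back than shut.
Start: joints at [1.177, 0.286, 1.577, -0, 1.279, -0.15], TCP at [0.163, 0.655, 0.248] pointing down, gripper open.
Joint ranges: [-2.77, 2.77], [-0.9, 2.22], [0.21, 2.48], [-1.53, 4.67], [0.24, 2.81], [-2.84, 2.84]. Speed limits (rad/s): [2.79, 2.79, 3.14, 3.14, 3.14, 3.14].

INTERFACE

Orientations are given as a unit quaternion [x, y, z, w].
In Python, from plant import ctrl gives the robot as it stands. The module is installed in compiled form; this text tells all that it offers.
- The arm moves only by the tool drive_tool, never from a script. Its argument "moves" is a list of rows, each a list of 3 entries, a list of its own where there are three numbers: the turn, a rotation vector about the tool's x, y, z in rad, then the shift along the tool's x, y, z in m, then the finger opening in m, from 0 to 0.0854. A call has 1 to 5 rows; each row shifts and turns the commanded pose from where the row before left it, along the tool's axes as they then stand; what a row does not reach is not made up. A row lasts 1/8 s, in which the tool goes at most 62.5 mm and 10.7 degrees, less where a joint would pass 70% of its speed; a pose out of reach is approached as far as the arm can. A call with a gripper value outside its range is refused whole. The fingers move at their own pace and stop on an object; "grip_force" is the grip in N (left out, the last holds). Time passes only in rows, so rows that do not move let the fingers close. It gives the time, the measured TCP pose, the force, the opening and the grip force at its end, in the units of the state.
- ctrl.get_state(): the state, without advancing time (a new reading comes with each control period).
- ctrl.read_camera(name): name is "side" or "top"; returns a dict with "image" (400x640x3 uint8, red, green, blue), "fx", "fy", "cx", "cy" (pixels), "R" (3x3) and "t" (3): a world point X has camera coordinates R X + t. Camera axes: x right, y down, z forward; pixel columns grow to the right and rows downward; lengths in m; the calibration is good to about 2 mm. A picture is of the moment at which its call begins. There is no depth.
- ctrl.sign_off(): hands the job in; it is judged then, once.
The state is a dict: "time": time; "qpos": joint angles; "dq": joint speeds; "joint_efforts": joint torques, N m; "eef_pos": TCP position; "tcp_rot": TCP orientation; "contact_force": force on the tool from outside, world axes, zero at the start; "wrist_torque": the same for the moment, N m; "opening": opening from 0.0 (shut) to 1.0 (fully open); "finger_force": force on a finger pad.
Only numpy, scipy, OpenCV 4.12 (cv2) and the standard library are available. Lean on these libraries where they do the work, as an engineer would, in place of code of your own. Each camera call takes 0.05 s, during which the arm holds its last target. There are 200 camera calls.

## Working session

There is one attempt and no reset: what is moved stays moved. The work goes in short steps, Python scripts to look and compute and a tool call to move; the robot and the scene stay as the last step left them, time stands still between calls to the robot, and variables do not carry over. Pictures are saved under pics/ and viewed, at most 10 in all, crops included, and the job is handed in when it is done.

Besides the shell and the picture viewer there is one more tool, called after "Emit:" in YAML: its name, and indented under it one key for each argument. drive_tool: Moves the arm, as the interface text tells. Its arguments: {"type":"object","properties":{"moves":{"type":"array","items":{"type":"array"}},"grip_force":{"type":"number"}},"required":["moves"]}

```bash
mkdir -p pics
python3 - <<'E'
from plant import ctrl
import cv2
for n in("side","top"):
    c=ctrl.read_camera(n); cv2.imwrite(f"pics/{n}0.png",c["image"][:,:,::-1]); print(n,c["fx"],c["fy"],c["cx"],c["cy"],c["R"],c["t"])
print(ctrl.get_state())
E
```

```text
side 366.8489906354288 366.8489906354288 315.7616390796636 198.89640192766836 [[-0.99057526 -0.13685395 -0.00562577]
 [-0.09427775  0.71104437 -0.69679811]
 [ 0.09935975 -0.68970058 -0.71724525]] [0.55593955 0.17053139 1.10151185]
top 398.4353850418365 398.4353850418365 322.193945458621 206.67868237262118 [[ 0.02192378 -0.99975835  0.00161033]
 [-0.98213757 -0.0218384  -0.18689269]
 [ 0.18688269  0.00251583 -0.98237902]] [-0.03744278  0.57822913  1.47498592]
{'time': 0.1, 'qpos': array([ 1.17701337e+00,  2.87110629e-01,  1.57803902e+00,  3.89580593e-05,
        1.27860069e+00, -1.49967604e-01]), 'dq': array([-1.29194714e-03, -2.47163961e-03, -2.50858137e-03,  3.81657782e-06,
        1.12605182e-03,  9.40900087e-04]), 'joint_efforts': array([ 5.23399594e-04, -4.07298946e+01, -2.93697971e+01, -1.38113369e-04,
        3.48530033e-03,  3.14760612e-06]), 'eef_pos': array([0.16267405, 0.65452809, 0.24705853]), 'tcp_rot': array([ 1.21611463e-01,  9.92577195e-01, -1.03420697e-03, -3.07672631e-04]), 'contact_force': array([-0.37148214, -0.08985933, -1.0795985 ]), 'wrist_torque': array([ 0.01996747,  0.0316065 , -0.01707952]), 'finger_force': 0.0, 'opening': 0.997592371770431}
```

View pics/top0.png

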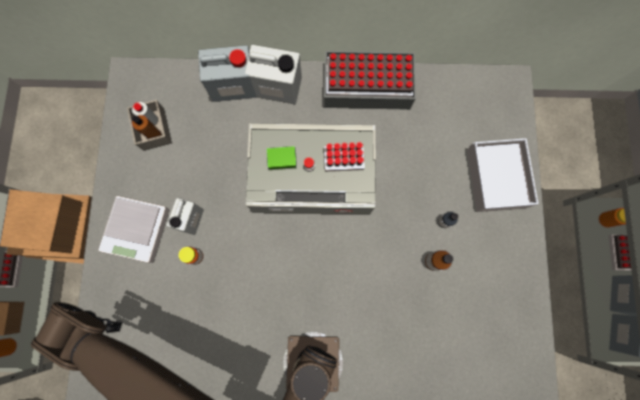

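View pics/side0.png

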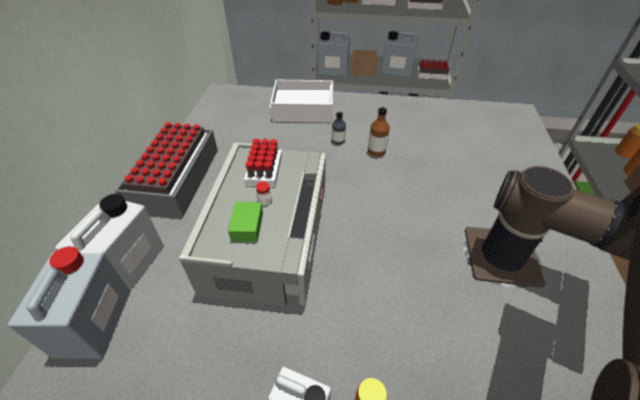

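The top view shows the cabinet at columns 247–376, rows 125–212, with the dark channel at about (275–345, 191–202). The side view shows it at about (290–318, 175–240). I'll enlarge both.

Run:
```python
import cv2,numpy as np
a=cv2.imread("pics/top0.png")[180:220,240:385]; b=cv2.imread("pics/side0.png")[140:310,225:345]
a=cv2.resize(a,None,fx=5.5,fy=5.5,interpolation=2);b=cv2.resize(b,None,fx=3.2,fy=2,interpolation=2)
im=np.zeros((a.shape[0]+b.shape[0],max(a.shape[1],b.shape[1]),3),np.uint8);im[:a.shape[0],:a.shape[1]]=a;im[a.shape[0]:,:b.shape[1]]=b
print(im.shape,a.shape);cv2.imwrite("pics/z0.png",im)
```

```text
(560, 798, 3) (220, 798, 3)
```

View pics/z0.png

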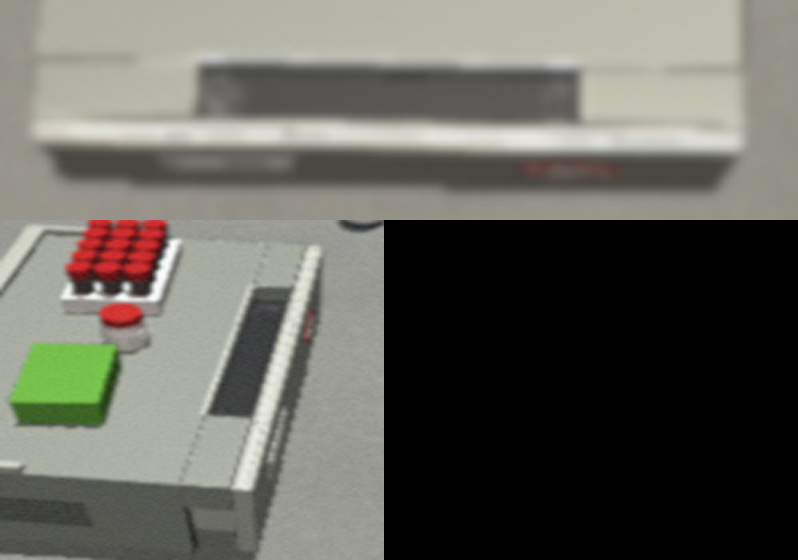

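```bash
cat > h.py <<'E'
from plant import ctrl
import numpy as np
def px(c,u,v,z):
    d=c["R"].T@np.array([(u-c["cx"])/c["fx"],(v-c["cy"])/c["fy"],1]); o=-c["R"].T@c["t"]
    return o+d*(z-o[2])/d[2]
E
python3 - <<'E'
from h import *
c=ctrl.read_camera("top");s=ctrl.read_camera("side")
T=lambda u,v,z:px(c,(u+.5)/5.5+239.5,(v+.5)/5.5+179.5,z).round(4)
S=lambda u,v,z:px(s,(u+.5)/3.2+224.5,(v-220+.5)/2+139.5,z).round(4)
print("strip",T(33,132,.168),T(742,143,.168))
print("slot back",T(197,66,.17),T(580,70,.17),"front",T(197,120,.168),T(580,127,.168))
print("side strip",S(312,248,.168),S(245,488,.168),"slot back",S(254,287,.17),S(206,413,.17), "front in",S(292,288,.168),S(250,413,.168))
E
```

```text
strip [0.5624 0.2474 0.168 ] [ 0.5654 -0.2106  0.168 ]
slot back [0.608  0.1432 0.17  ] [ 0.6109 -0.1054  0.17  ] front [0.5727 0.1418 0.168 ] [ 0.5736 -0.1059  0.168 ]
side strip [ 0.5677 -0.2038  0.168 ] [0.5607 0.2476 0.168 ] slot back [ 0.6101 -0.1015  0.17  ] [0.6099 0.1425 0.17  ] front in [ 0.5745 -0.1062  0.168 ] [0.5752 0.1363 0.168 ]
```

Emit:
drive_tool:
  moves:
    - [[0,0,-0.127],[0,0,0],0]
    - [[0,0,-0.127],[0,0,0],0]
    - [[0,0,0],[-0.034,-0.047,0],0]
    - [[0,0,0],[-0.034,-0.047,0],0]
    - [[0,0,0],[-0.034,-0.047,0],0]
  grip_force: 40

```text
time: 0.82
eef_pos: [0.267, 0.5136, 0.2481]
tcp_rot: [-0.005, 1.0, -0.0, 0.0]
contact_force: [0.7, 0.3, -0.5]
opening: 0.003
finger_force: 0.0
```

Emit:
drive_tool:
  moves:
    - [[0,0,0],[-0.035,-0.048,0],0]
    - [[0,0,0],[-0.035,-0.048,0],0]
    - [[0,0,0],[-0.035,-0.048,0],0]
    - [[0,0,0],[-0.035,-0.048,0],0]
    - [[0,0,0],[-0.035,-0.048,0],0]

```text
time: 1.45
eef_pos: [0.4445, 0.2752, 0.2484]
tcp_rot: [-0.005, 1.0, 0.0, 0.0]
contact_force: [0.8, -0.4, -0.1]
opening: -0.006
finger_force: 0.0
```

Emit:
drive_tool:
  moves:
    - [[0,0,0],[-0.036,-0.0495,0],0]
    - [[0,0,0],[-0.036,-0.0495,0],0]
    - [[0,0,0],[-0.036,-0.0495,0],0]
    - [[0,0,0],[-0.036,-0.0495,0],0]
    - [[0,0,0],[0,0,0],0]

```text
time: 2.08
eef_pos: [0.5915, 0.0768, 0.2479]
tcp_rot: [-0.002, 1.0, -0.0, -0.0]
contact_force: [-1.8, 0.8, 0.1]
opening: 0.002
finger_force: 0.0
```

Run:
```python
from h import *
import cv2
c=ctrl.read_camera("top");s=ctrl.read_camera("side")
a=cv2.resize(c["image"][150:225,240:385,::-1],None,fx=5,fy=4,interpolation=2);b=cv2.resize(s["image"][140:310,225:385,::-1],None,fx=3,fy=1.7,interpolation=2)
im=np.zeros((a.shape[0]+b.shape[0],max(a.shape[1],b.shape[1]),3),np.uint8);im[:a.shape[0],:a.shape[1]]=a;im[a.shape[0]:,:b.shape[1]]=b
cv2.imwrite("pics/z1.png",im); print(im.shape)
```

```text
(589, 725, 3)
```

View pics/z1.png

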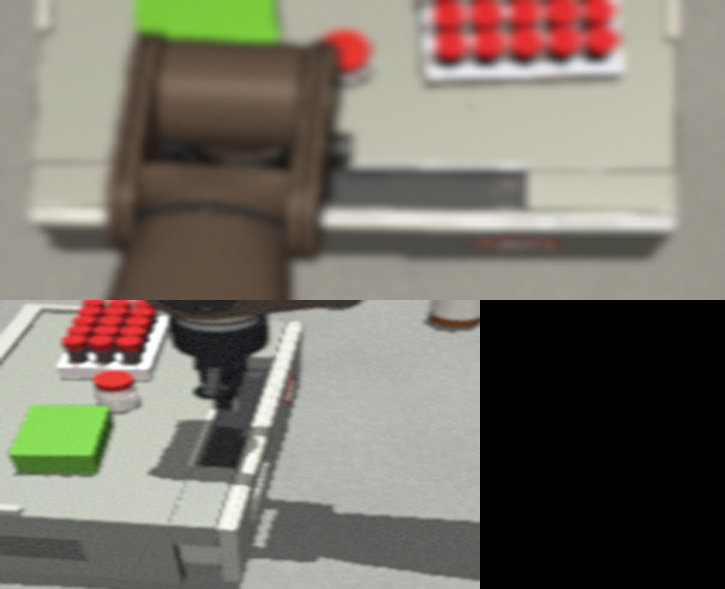

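The gripper is over the left part of the channel (tip at side crop (235,400)), clear of the carton and vial. I'll lower it.

Emit:
drive_tool:
  moves:
    - [[0,0,0],[0,0,0.035],0]
    - [[0,0,0],[0,0,0.025],0]
    - [[0,0,0],[0,0,0.01],0]
    - [[0,0,0],[0,0,0.002],0]
    - [[0,0,0],[0,0,0],0]

```text
time: 2.8
eef_pos: [0.5903, 0.0808, 0.1776]
tcp_rot: [-0.005, 1.0, -0.0, 0.001]
contact_force: [0.2, 1.1, 0.5]
opening: -0.003
finger_force: 0.0
```

Emit:
drive_tool:
  moves:
    - [[0,0,0],[0,0,0.004],0]
    - [[0,0,0],[0,0,0.004],0]
    - [[0,0,0],[0,0,0.004],0]
    - [[0,0,0],[0,0,0.003],0]
    - [[0,0,0],[0,0,0],0]

```text
time: 3.42
eef_pos: [0.5896, 0.0803, 0.1608]
tcp_rot: [-0.005, 1.0, 0.0, -0.0]
contact_force: [-0.3, 0.3, -0.1]
opening: -0.0
finger_force: 0.0
```

Emit:
drive_tool:
  moves:
    - [[0,0,0],[-0.0015,0,0.002],0]
    - [[0,0,0],[0,0,0.001],0]
    - [[0,0,0],[0,0,0.001],0]
    - [[0,0,0],[0,0,0.001],0]
    - [[0,0,0],[0,0,0],0]

```text
time: 4.05
eef_pos: [0.5914, 0.0804, 0.1571]
tcp_rot: [-0.005, 1.0, -0.0, 0.0]
contact_force: [-2.0, 0.4, 3.8]
opening: 0.001
finger_force: 2.3
```

Emit:
drive_tool:
  moves:
    - [[0,0,0],[0,0,0.001],0]
    - [[0,0,0],[0,0,0.001],0]
    - [[0,0,0],[0,0,0],0]

```text
time: 4.42
eef_pos: [0.5914, 0.0804, 0.157]
tcp_rot: [-0.005, 1.0, -0.0, -0.0]
contact_force: [-6.8, 0.0, 12.2]
opening: -0.001
finger_force: 6.0
```

Emit:
drive_tool:
  moves:
    - [[0,0,0],[0,0,-0.005],0]
    - [[0,0,0],[0,-0.025,0],0]
    - [[0,0,0],[0,0,0.003],0]
    - [[0,0,0],[0,0,0.002],0]
    - [[0,0,0],[0,0,0],0]

```text
time: 5.05
eef_pos: [0.5921, 0.054, 0.157]
tcp_rot: [-0.005, 1.0, -0.002, 0.0]
contact_force: [-6.5, -5.5, 11.9]
opening: 0.004
finger_force: 6.0
```

Emit:
drive_tool:
  moves:
    - [[0,0,0],[0,0,-0.005],0]
    - [[0,0,0],[0,-0.025,0],0]
    - [[0,0,0],[0,0,0.003],0]
    - [[0,0,0],[0,0,0.002],0]
    - [[0,0,0],[0,0,0],0]

```text
time: 5.68
eef_pos: [0.5922, 0.0294, 0.157]
tcp_rot: [-0.005, 1.0, -0.002, -0.0]
contact_force: [-6.2, -5.5, 12.2]
opening: 0.002
finger_force: 6.2
```

Emit:
drive_tool:
  moves:
    - [[0,0,0],[0,0,-0.005],0]
    - [[0,0,0],[0,-0.025,0],0]
    - [[0,0,0],[0,0,0.003],0]
    - [[0,0,0],[0,0,0.002],0]
    - [[0,0,0],[0,0,0],0]

```text
time: 6.3
eef_pos: [0.5918, 0.0061, 0.1538]
tcp_rot: [-0.005, 1.0, 0.0, -0.0]
contact_force: [-0.8, -0.4, 1.3]
opening: -0.001
finger_force: 0.5
```

The cover sinks here (TCP 0.1538, with only 1.3 N). I'll press on to the catch.

Emit:
drive_tool:
  moves:
    - [[0,0,0],[0,0,0.003],0]
    - [[0,0,0],[0,0,0.002],0]
    - [[0,0,0],[0,0,0.002],0]
    - [[0,0,0],[0,0,0.002],0]
    - [[0,0,0],[0,0,0],0]

```text
time: 6.92
eef_pos: [0.5924, 0.0057, 0.1479]
tcp_rot: [-0.005, 1.0, 0.0, -0.0]
contact_force: [-5.1, 0.8, 11.4]
opening: -0.004
finger_force: 5.4
```

Emit:
drive_tool:
  moves:
    - [[0,0,0],[0,0,0.0015],0]
    - [[0,0,0],[0,0,0.0015],0]
    - [[0,0,0],[0,0,0],0]
    - [[0,0,0],[0,0,0],0]

```text
time: 7.42
eef_pos: [0.5931, 0.0051, 0.1462]
tcp_rot: [-0.005, 1.0, -0.0, 0.001]
contact_force: [-5.5, -0.3, 14.1]
opening: 0.002
finger_force: 7.0
```

Emit:
drive_tool:
  moves:
    - [[0,0,0],[0,0,0.0015],0]
    - [[0,0,0],[0,0,0.0015],0]
    - [[0,0,0],[0,0,0],0]

```text
time: 7.8
eef_pos: [0.5938, 0.0045, 0.1427]
tcp_rot: [-0.005, 1.0, -0.001, 0.002]
contact_force: [-2.0, -2.4, 9.4]
opening: 0.004
finger_force: 5.9
```

Run:
```python
from h import *
import cv2
c=ctrl.read_camera("top");s=ctrl.read_camera("side")
a=cv2.resize(c["image"][150:230,240:385,::-1],None,fx=5,fy=4,interpolation=2);b=cv2.resize(s["image"][140:300,225:385,::-1],None,fx=3,fy=1.7,interpolation=2)
im=np.zeros((a.shape[0]+b.shape[0],max(a.shape[1],b.shape[1]),3),np.uint8);im[:a.shape[0],:a.shape[1]]=a;im[a.shape[0]:,:b.shape[1]]=b
cv2.imwrite("pics/z2.png",im); st=ctrl.get_state();print(st["eef_pos"],st["contact_force"])
```

```text
[0.59375009 0.00450973 0.1426486 ] [-2.11581233 -2.69505874 10.06055971]
```

View pics/z2.png

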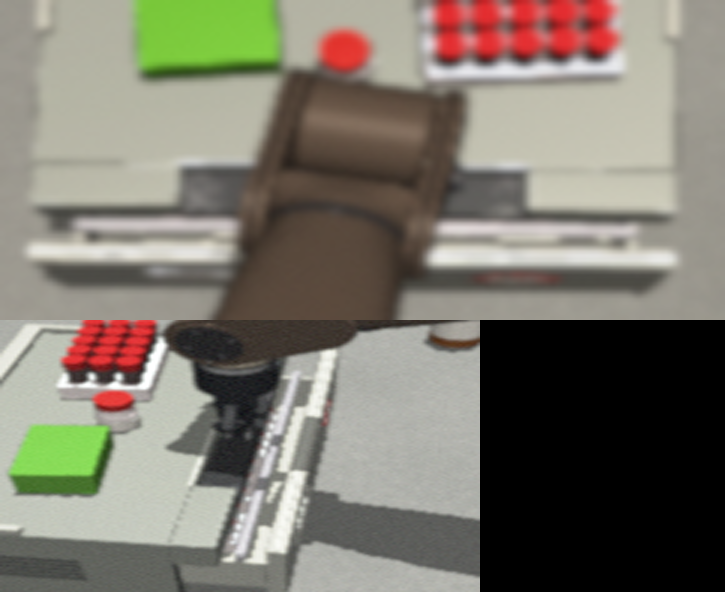

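The drawer is ajar: the front strip has moved out to top-crop row 253. A whitish ledge has appeared between the channel and the front, at top-crop row 228. I'll check its height and the front's position.

Run:
```python
from h import *
c=ctrl.read_camera("top");s=ctrl.read_camera("side")
T=lambda u,v,z:px(c,(u+.5)/5+239.5,(v+.5)/4+149.5,z).round(4)
S=lambda u,v,z:px(s,(u+.5)/3+224.5,(v-320+.5)/1.7+139.5,z).round(4)
print("strip",T(28,250,.168),T(675,260,.168))
for h in(.06,.1,.12,.14,.16): print(h,"top",T(75,223,h),T(635,232,h),"side",S(296,375,h),S(240,552,h))
```

```text
strip [0.5317 0.247  0.168 ] [ 0.5329 -0.2109  0.168 ]
0.06 top [0.5772 0.234  0.06  ] [ 0.578  -0.1945  0.06  ] side [ 0.567  -0.2369  0.06  ] [0.5652 0.1864 0.06  ]
0.1 top [0.5696 0.227  0.1   ] [ 0.5704 -0.1901  0.1   ] side [ 0.5618 -0.1923  0.1   ] [0.5602 0.2112 0.1   ]
0.12 top [0.5658 0.2235 0.12  ] [ 0.5666 -0.1879  0.12  ] side [ 0.5593 -0.1699  0.12  ] [0.5576 0.2236 0.12  ]
0.14 top [0.562 0.22  0.14 ] [ 0.5627 -0.1857  0.14  ] side [ 0.5567 -0.1476  0.14  ] [0.5551 0.236  0.14  ]
0.16 top [0.5582 0.2165 0.16  ] [ 0.5589 -0.1834  0.16  ] side [ 0.5541 -0.1253  0.16  ] [0.5526 0.2484 0.16  ]
```

Emit:
drive_tool:
  moves:
    - [[0,0,0],[0,0,-0.006],0]
    - [[0,0,0],[0,0,-0.008],0]
    - [[0,0,0],[0,0,-0.01],0]
    - [[0,0,0],[0,0,0],0]

```text
time: 8.5
eef_pos: [0.5919, 0.0056, 0.1637]
tcp_rot: [-0.005, 1.0, 0.0, -0.0]
contact_force: [-0.8, 0.1, 0.0]
opening: -0.002
finger_force: 0.0
```

Emit:
drive_tool:
  moves:
    - [[0,0,0],[0.015,0.013,0],0]
    - [[0,0,0],[0.015,0,0],0]
    - [[0,0,0],[0.008,0,0],0]
    - [[0,0,0],[0.006,0,0],0]
    - [[0,0,0],[0.006,0,0],0]

```text
time: 9.12
eef_pos: [0.5421, 0.0177, 0.1636]
tcp_rot: [-0.005, 1.0, -0.0, 0.001]
contact_force: [2.1, -0.2, -2.3]
opening: 0.0
finger_force: 1.1
```

Emit:
drive_tool:
  moves:
    - [[0,0,0],[0.008,0,0],0]
    - [[0,0,0],[0.01,0,0],0]
    - [[0,0,0],[0.01,0,0],0]
    - [[0,0,0],[0.01,0,0],0]
    - [[0,0,0],[0.01,0,0],0]

```text
time: 9.75
eef_pos: [0.4934, 0.0174, 0.1636]
tcp_rot: [-0.005, 1.0, 0.0, 0.0]
contact_force: [2.3, -0.0, 0.6]
opening: 0.0
finger_force: 1.3
```

Emit:
drive_tool:
  moves:
    - [[0,0,0],[0.01,0,0],0]
    - [[0,0,0],[0.008,0,0],0]
    - [[0,0,0],[0.005,0,0],0]
    - [[0,0,0],[0.003,0,0],0]
    - [[0,0,0],[0.002,0,0],0]

```text
time: 10.38
eef_pos: [0.4658, 0.0171, 0.1633]
tcp_rot: [-0.005, 1.0, 0.0, -0.0]
contact_force: [1.8, 0.5, 0.8]
opening: 0.002
finger_force: 0.9
```

Emit:
drive_tool:
  moves:
    - [[0,0,0],[0.002,0,0],0]
    - [[0,0,0],[0.001,0,0],0]
    - [[0,0,0],[0.001,0,0],0]
    - [[0,0,0],[0,0,0],0]

```text
time: 10.88
eef_pos: [0.4645, 0.017, 0.1635]
tcp_rot: [-0.005, 1.0, 0.0, 0.004]
contact_force: [11.3, 1.8, -5.1]
opening: 0.001
finger_force: 5.4
```

Emit:
drive_tool:
  moves:
    - [[0,0,0],[0.002,0,0],0]
    - [[0,0,0],[0,0,0],0]

```text
time: 11.12
eef_pos: [0.4644, 0.017, 0.1636]
tcp_rot: [-0.004, 1.0, 0.0, 0.008]
contact_force: [17.6, 2.6, -11.0]
opening: 0.002
finger_force: 8.7
```

Emit:
drive_tool:
  moves:
    - [[0,0,0],[-0.006,0,0],0]
    - [[0,0,0],[-0.012,0,0],0]
    - [[0,0,0],[0,0,-0.03],0]
    - [[0,0,0],[0,0,-0.04],0]
    - [[0,0,0],[0,0,-0.04],0]

```text
time: 11.75
eef_pos: [0.4777, 0.0171, 0.2739]
tcp_rot: [-0.005, 1.0, -0.0, -0.001]
contact_force: [-0.0, 0.3, -1.2]
opening: -0.001
finger_force: 0.0
```

Emit:
drive_tool:
  moves:
    - [[0,0,0],[0,0.06,0],0]
    - [[0,0,0],[0,0.06,0],0]
    - [[0,0,0],[0,0.06,0],0]
    - [[0,0,0],[0,0.06,0],0]
    - [[0,0,0],[0,0,0],0]

```text
time: 12.38
eef_pos: [0.4746, 0.2605, 0.2727]
tcp_rot: [-0.008, 1.0, -0.0, -0.001]
contact_force: [0.1, -0.3, -0.3]
opening: 0.001
finger_force: 0.0
```

Run:
```python
from h import *
import cv2
c=ctrl.read_camera("top");s=ctrl.read_camera("side")
cv2.imwrite("pics/f.png",np.hstack([c["image"][110:300,160:480,::-1],s["image"][80:400:,0:400,::-1][:190]])) 
a=cv2.resize(c["image"][110:260,160:480,::-1],None,fx=2.5,fy=2,interpolation=2);b=s["image"][100:400,0:640,::-1]
im=np.zeros((600,800,3),np.uint8);im[:300,:800]=a;im[300:,:640]=b
cv2.imwrite("pics/f.png",im); print(ctrl.get_state()["eef_pos"])
```

```text
[0.47522189 0.25752348 0.27267104]
```

View pics/f.png

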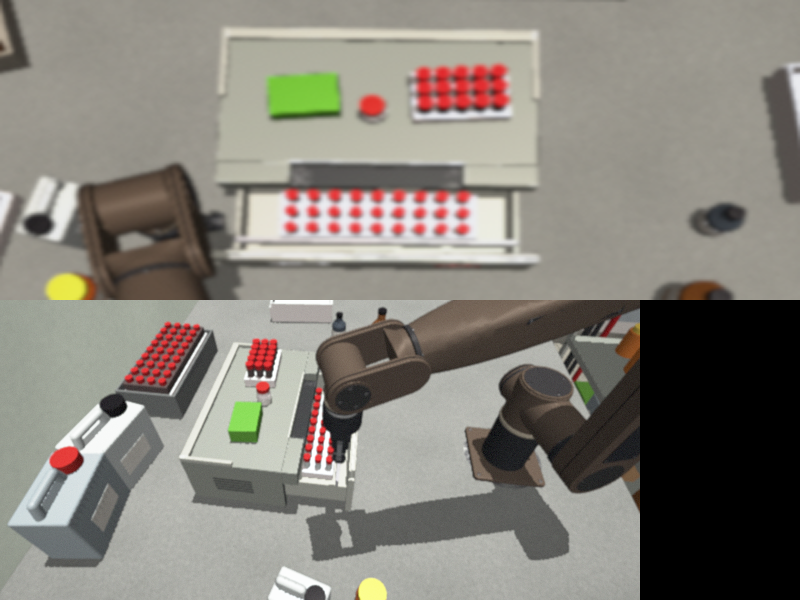

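The drawer is open, with its tubes showing and the front strip at top-crop row 260. Everything else is standing in place, and the arm is clear. I'll check the strip position and hand in.

Run:
```python
from h import *
c=ctrl.read_camera("top"); p=px(c,310,239.5,.168); print(p)
if p[0]<.45: print(ctrl.sign_off())
```

```text
[0.43967635 0.01507699 0.168     ]
the job is handed in; nothing more can be done
None
```

The catch was found under the sprung cover and pressed, and the drawer sprang ajar. I then drew it out to its stop, left everything else standing in place, backed the arm clear, and handed the job in at about 12.5 s.

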